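Count to the third gap and push the scraper in

TASK

Starting at the red end of the rack, run a fingertip along its sprung white rail and count the gaps, touching the rail at the first, the second and then the third gap (a gap counts whether it is filled or empty). Then push the blue scraper along the ledge, blade first, into that third gap until it stops against the rack's back wall. Only touch and push it, never lift it, and leave the other things where they are.

Things in the scene. Friction and masses are not known exactly. Their poses are not given: they have to be found in the camera images.
- rack: Fixed divider rack, 342 (y) x 80 mm (x). Origin: centre of its underside, on the ledge; x points from the open front into the gaps, y along the rack, z up. Seven fins (6 mm thick, 36 mm high, x -40 to +36 mm) bound six gaps open to front and top, 50 mm clear, centres at y = -140, -84, -28, 28, 84, 140 mm. Back wall's inner face: x = +36 mm. Count gaps from the end with the red cap.
- touch_rail: White rail over the rack's back wall, 342 mm long (y), 16 mm deep (x), 8 mm thick, a black band at each gap's centre. Origin: its centre, at x = 39, y = 0, z = 52 mm in the rack's frame, axes parallel; its top is 56 mm above the ledge. Sprung: pressed down anywhere it sinks level by up to 8 mm (about 2 N to start, 7.5 N at the bottom).
- red_cap: Red end cap, fixed, 84 x 14 x 44 mm high, at one end of the rack: at y = +179 or -179 mm in the rack's frame (a grey one is at the other end). Origin: centre of its underside.
- scraper: Loose blue scraper lying flat in front of the rack, 90 g (varies), 95 mm long (its x). Origin: on its underside, half-way along. Grip block: x = -47.5 to +17.5 mm, 40 mm wide, 24 mm high. Paler blade: x = +17.5 to +47.5 mm, 30 mm wide, 8 mm thick, pointing at the rack to within 0.4 rad. Fully home, its rear end still stands 19 mm out of the rack's front.
- scraper_nose (a point): Middle of the blue scraper's blade edge, 47.5 mm ahead of its origin along its x, 4 mm up.
- parked_scraper: Bystander: an orange scraper of the same shape, already parked in the rack's end gap at y = +140 mm; it lies below the rail. Origin on its underside, half-way along.
- jug: Bystander: closed yellow jug, 110 x 170 mm, 235 mm high; origin under its centre.
- funnel: Bystander: green funnel standing mouth down, 124 mm across, 125 mm high; origin under its centre.
- wiper: Bystander: black wiper arm with its blade, lying along y behind the rack, about 465 mm long and 40 mm high; origin under the blade's middle.
- spray: Bystander: white bottle, 64 mm across, 170 mm high; origin under its centre.
- jar: Bystander: amber jar, 80 mm across, 90 mm high; origin under its centre.
There are look-alikes about, which are no part of the job. Of the things that look like the scraper, take the one that is nearest to the robot's base at the start.

How it is judged:
On the way, in this order (a step that is already met when the one before it is completed fails the run):
1. a fingertip touches the rail at the first gap from the red end (within 20 mm of its centre) (contact force between the fingers and touch_rail above 0.3 N and ((y of red_cap in the frame of rack above 0 m and y of the grasp point in the frame of rack between 0.12 and 0.16 m) or (y of red_cap in the frame of rack below 0 m and y of the grasp point in the frame of rack between -0.16 and -0.12 m))), for 0.05 s.
2. a fingertip touches the rail at the second gap from the red end (within 20 mm of its centre) (contact force between the fingers and touch_rail above 0.3 N and ((y of red_cap in the frame of rack above 0 m and y of the grasp point in the frame of rack between 0.064 and 0.104 m) or (y of red_cap in the frame of rack below 0 m and y of the grasp point in the frame of rack between -0.104 and -0.064 m))), for 0.05 s.
3. a fingertip touches the rail at the third gap from the red end (within 20 mm of its centre) (contact force between the fingers and touch_rail above 0.3 N and ((y of red_cap in the frame of rack above 0 m and y of the grasp point in the frame of rack between 0.008 and 0.048 m) or (y of red_cap in the frame of rack below 0 m and y of the grasp point in the frame of rack between -0.048 and -0.008 m))), for 0.05 s.
4. the blue scraper is home in the third gap (x of scraper_nose in the frame of rack above 0.027 m and ((y of red_cap in the frame of rack above 0 m and y of scraper in the frame of rack between 0.016 and 0.04 m) or (y of red_cap in the frame of rack below 0 m and y of scraper in the frame of rack between -0.04 and -0.016 m)) and angle between the x axis of scraper and the x axis of rack, either way round below 0.2 rad and height (world z) of scraper below 0.006 m and angle between scraper's own z axis and vertical below 0.1 rad), for 0.2 s.
At the end, for the whole second after the job is handed in: The blue scraper lies flat and at rest in the third gap from the red end, blade first, its blade edge within 9 mm of the back wall, its middle within 12 mm of the gap's centre line and within 0.2 rad of its direction (all of step 4 and linear speed of scraper below 0.02 m/s); the robot touches nothing.
It fails at once if the blue scraper is lifted (20 mm) or tipped up (height (world z) of scraper above 0.02 m or angle between scraper's own z axis and vertical above 0.4 rad).
It fails at once if the orange scraper is moved by more than 15 mm (distance of parked_scraper from where it was at the start of the episode above 0.015 m).
It fails at once if another thing on the ledge is moved by more than 25 mm (distance of any of jug, funnel, wiper, spray, jar from where it was at the start of the episode above 0.025 m).
It also fails if it takes over 61 s, if anything falls off the work surface, if the arm or the gripper's body presses on something with over 40 N, if the wrist force passes 120 N, or if a joint passes its speed limit or range.

ROBOT

A 7-joint arm with a two-finger parallel gripper is mounted at the origin on the work surface. World frame = base frame: x ahead of the robot, y to its left, z up, the work surface at z = 0. Lengths are in m, angles in rad, forces in N, time in s.
With the tool pointing down it reaches from about 0.35 to 0.9 m from the base axis. Payload 19.9 kg.
Tool frame: the origin (TCP) lies midway between the tips of the shut fingers; the grasp point (between the pads) lies 19 mm behind it; y points along the fingers, z is the direction in which the jaws open and shut, and the axes are right-handed (so a half turn about y gives the same grasp; the last joint's range is limited). The gripper opens to 85 mm and grips with 20 to 120 N. Pads are 22 mm wide; open, the fingers measure 114 mm over their backs; the gripper's body (76 mm by 85 mm) begins 54 mm behind the grasp point. The pads swing forward as they close: fully open they stand 13 mm farther back than shut.
Start: joints at [1.185, 0.417, -0.01, 1.614, 0.005, 1.111, -0.053], TCP at [0.211, -0.588, 0.231] pointing down, gripper open.
Joint ranges: [-2.81, 2.81], [-0.39, 2.02], [-1.27, 1.25], [0.06, 2.57], [-1.19, 4.33], [0.19, 2], [-2.82, 2.82]. Speed limits (rad/s): [1.89, 1.89, 2.39, 2.39, 3.01, 3.01, 3.01].

INTERFACE

Orientations are given as a unit quaternion [w, x, y, z].
In Python, from cell import readout, camera, job gives the robot as it stands.
- The arm moves only by the tool jog_arm, never from a script. Its argument "targets" is a list of rows, each an object with "jaw": the finger opening in mm, from 0 to 85.4; "travel": the shift along the world's x, y, z in mm, a list of three; "dr": the turn, a rotation vector about the world's x, y, z in rad, a list of three. A call has 1 to 5 rows; each row is the pose to reach, as a shift and turn from the pose commanded when the call began; what a row does not reach only later rows make up. A row lasts 1/10 s, in which the tool goes at most 50 mm and 8.59 degrees, less where a joint would pass 70% of its speed; a pose out of reach is approached as far as the arm can. A call with a gripper value outside its range is refused whole. The fingers move at their own pace and stop on an object; "newtons" is the grip in N (left out, the last holds). Time passes only in rows, so rows that repeat a pose let the fingers close. It gives the time, the measured TCP pose, the force and the opening at its end, in the units of the state.
- readout.state(): the state, without advancing time (a new reading comes with each control period).
- camera(name): name is "scene" or "side" or "wrist"; returns a dict with "img" (480x640x3 uint8, blue, green, red), "vertical_fov" (degrees; the focal length in pixels is half the picture's height over the tangent of half this angle, whatever the lens; pixels are square), "cx", "cy" (the principal point, pixels), "dist" ([k1, k2, p1, p2, k3] as OpenCV has them; the pictures are not rectified), "view" (4x4, takes a point from world to camera coordinates). Camera axes: x right, y down, z forward; pixel columns grow to the right and rows downward; lengths in m; the calibration is good to about 2 mm. A picture is of the moment at which its call begins. There is no depth.
- job.hand_in(): hands the job in, once; it reports no verdict.
The state is a dict: "clock": time; "joints": joint angles; "joint_velocities": joint speeds; "effort": joint torques, N m; "tool_pos": TCP position; "eef_rot": TCP orientation; "force": force on the tool from outside, world axes, zero at the start; "moment": the same for the moment, N m; "width": opening from 0.0 (shut) to 1.0 (fully open).
Only numpy, scipy, OpenCV 4.12 (cv2) and the standard library are available. Lean on these libraries where they do the work, as an engineer would, in place of code of your own. Each camera call takes 0.05 s, during which the arm holds its last target. There are 200 camera calls.

## Working session

There is one attempt and no reset: what is moved stays moved. The work goes in short steps, Python scripts to look and compute and a tool call to move; the robot and the scene stay as the last step left them, time stands still between calls to the robot, and variables do not carry over. Pictures are saved under pics/ and viewed, about 8 in all and at most 12, crops included, and the job is handed in when it is done.

Besides the shell and the picture viewer there is one more tool, called after ">>>" by a JSON object that holds its "op" and its "data", one argument or row to a line. jog_arm: Moves the arm, as the interface text tells. Its arguments: {"type":"object","properties":{"targets":{"type":"array","items":{"type":"object","properties":{"jaw":{"type":"number"},"travel":{"type":"array","items":{"type":"number"}},"dr":{"type":"array","items":{"type":"number"}}}}},"newtons":{"type":"number"}},"required":["targets"]}

```bash
ls; mkdir -p pics; cat > h.py <<'E'
import numpy as np, cv2
from cell import readout, camera, job
def K(c):
    f=240/np.tan(np.radians(c["vertical_fov"])/2)
    return np.array([[f,0,c["cx"]],[0,f,c["cy"]],[0,0,1.]])
def ray(c,px,z):
    V=np.array(c["view"]);u=cv2.undistortPoints(np.array(px,float).reshape(-1,1,2),K(c),np.array(c["dist"],float))[:,0]
    R,t=V[:3,:3],V[:3,3];o=-R.T@t;d=np.c_[u,np.ones(len(u))]@R
    return o+d*((z-o[2])/d[:,2])[:,None]
def proj(c,P):
    V=np.array(c["view"]);return cv2.projectPoints(np.array(P,float).reshape(-1,1,3),cv2.Rodrigues(V[:3,:3])[0],V[:3,3],K(c),np.array(c["dist"],float))[0][:,0]
E
python3 - <<'E'
from h import *
import pickle
for n in ("scene","side","wrist"):
    c=camera(n);cv2.imwrite(f"pics/{n}0.png",c["img"]);pickle.dump(c,open(f"{n}0.pkl","wb"))
    V=np.array(c["view"]);print(n,-V[:3,:3].T@V[:3,3])
print(readout.state())
E
```

```text
pics
scene [ 1.24795439 -0.92137409  1.08065365]
side [0.12858347 0.70597637 0.68246285]
wrist [ 0.2868139  -0.56145247  0.37279236]
{'clock': 0.15, 'joints': array([ 1.18453827,  0.41788445, -0.01033357,  1.61403684,  0.00471541,
        1.11072207, -0.05300041]), 'joint_velocities': array([-2.13955604e-03, -7.23050816e-04,  6.08753942e-04, -1.72246225e-03,
       -1.42170737e-03,  1.94127691e-05,  5.70281268e-04]), 'effort': array([ 1.33937312e-03, -8.64740324e+01,  6.79306202e-01, -4.35056376e+01,
        1.91209931e-02,  5.80136577e-03, -1.50571191e-04]), 'tool_pos': array([ 0.21114215, -0.58795801,  0.23077374]), 'eef_rot': array([ 0.12121102, -0.12139349,  0.69697589, -0.69627302]), 'force': array([0.57560272, 0.87780075, 1.30697625]), 'moment': array([ 0.01085326, -0.02323352, -0.01656695]), 'width': 1.0034854437204461}
```

View pics/scene0.png

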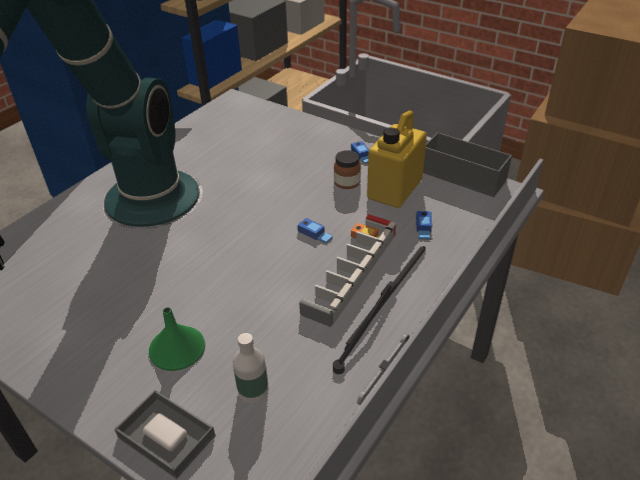

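View pics/side0.png

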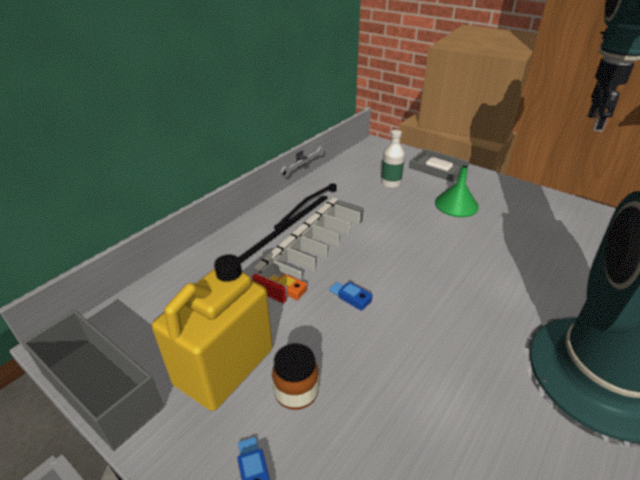

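Scene picture: blue scraper candidates are at (312,229), (361,151) and (425,222). The orange one is at (365,231), the red cap at (381,224) and the grey cap at (317,312). In the side view, a blue scraper in front of the rack is at (352,294) and another is at (252,462).

```bash
python3 - <<'E'
from h import *
import pickle
for n in ("scene","side"):
    c=pickle.load(open(f"{n}0.pkl","rb"));hsv=cv2.cvtColor(c["img"],cv2.COLOR_BGR2HSV)
    for nm,lo,hi in (("blue",(98,120,60),(125,255,255)),("red",(0,170,60),(6,255,255)),("orange",(7,200,150),(16,255,255))):
        m=cv2.inRange(hsv,lo,hi)
        k,l,s,ce=cv2.connectedComponentsWithStats(m)
        for i in range(1,k):
            if 40<s[i,4]<3000:print(n,nm,s[i],ce[i].round(1),ray(c,ce[i],0.015)[0].round(3))
c=pickle.load(open("scene0.pkl","rb"))
cv2.imwrite("pics/crop1.png",cv2.resize(c["img"][200:330,285:445],None,fx=4.5,fy=4.5,interpolation=cv2.INTER_CUBIC))
c=pickle.load(open("side0.pkl","rb"))
cv2.imwrite("pics/crop2.png",cv2.resize(c["img"][190:320,230:390],None,fx=4.5,fy=4.5,interpolation=cv2.INTER_CUBIC))
E
```

```text
scene blue [ 200   20   41   68 1285] [219.6  48.7] [-0.493  0.874  0.015]
scene blue [181  33  17  53 448] [189.4  59.2] [-0.53   0.733  0.015]
scene blue [352 142  16  19 140] [359.9 150.6] [0.399 0.52  0.015]
scene blue [416 211  16  24 253] [423.1 223.2] [0.732 0.302 0.015]
scene blue [298 219  26  20 183] [308.7 228.1] [0.482 0.117 0.015]
scene red [367 215  22  10  76] [377.4 219.2] [0.619 0.25  0.015]
side blue [330 282  42  28 642] [352.2 294.4] [0.488 0.125 0.015]
side blue [238 438  31  42 969] [251.7 461. ] [0.408 0.516 0.015]
side red [253 274  33  29 311] [271.9 288. ] [0.64  0.215 0.015]
side orange [288 279  18  20 183] [295.8 288.8] [0.596 0.185 0.015]
```

View pics/crop1.png

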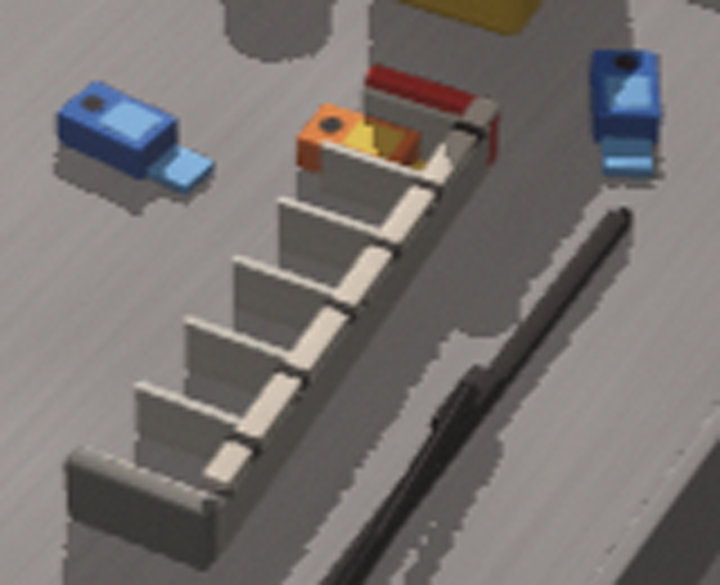

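View pics/crop2.png

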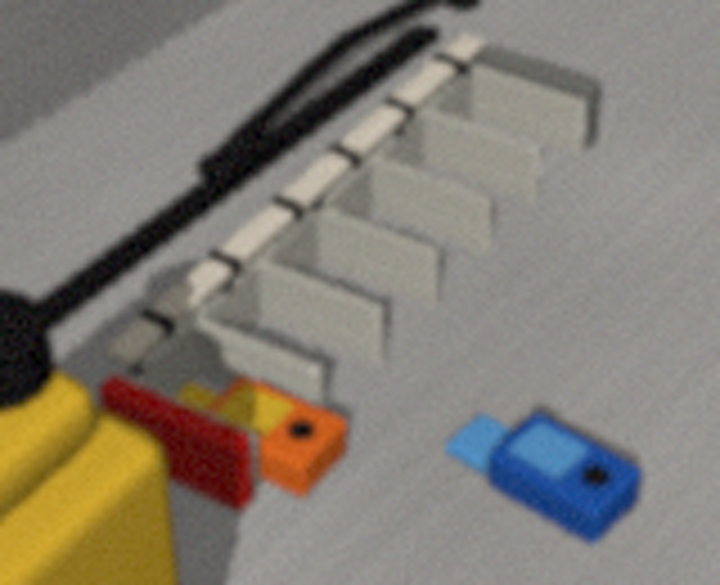

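Both crops show the nearest blue scraper with its blade towards the rack. In scene crop 1 the block is at (118,128) and the blade tip at (200,176). The red cap is at the orange end, and all six black bands are visible in both views. The chosen scraper is at scene (312,229), about 0.5 m from the base. The others are at about 0.66 m and 0.79 m.

```bash
cat > m.py <<'E'
from h import *
import pickle
cs=pickle.load(open("scene0.pkl","rb"));cd=pickle.load(open("side0.pkl","rb"))
S=lambda p:ray(cs,np.array(p[0])/4.5+[285,200],p[1]); D=lambda p:ray(cd,np.array(p[0])/4.5+[230,190],p[1])
bs=S(([(468,128),(431,182),(390,243),(345,308),(300,371),(240,440)],.056))
bd=D(([(157,320),(226,263),(287,208),(345,152),(402,105),(455,60)],.056))
for b in (bs,bd):
    print(b[:,:2].round(3).tolist(),np.diff(b[:,:2],axis=0).round(3).tolist())
    Y=np.array([140,84,28,-28,-84,-140])/1000
    p=np.polyfit(Y,b[:,:2],1);print("dir",p[0],np.hypot(*p[0]),"yaw",np.arctan2(-p[0][0],p[0][1]),"rail centre",p[1])
for f,g,h in ((S,[(100,82),(60,120),(178,127),(140,160)],[(213,162),(185,188)]),(D,[(640,470),(540,410),(592,515),(490,455)],[(478,413),(447,442)])):
    print("grip",f((g,.024))[:,:2].round(3).tolist(),"nose",f((h,.008))[:,:2].round(3).tolist())
E
python3 m.py; python3 - <<'E'
from h import *
from scipy.spatial.transform import Rotation as R
q=readout.state()["eef_rot"];print(R.from_quat(q,scalar_first=True).as_matrix().round(3))
E
```

```text
[[0.687, 0.188], [0.693, 0.135], [0.7, 0.078], [0.706, 0.02], [0.711, -0.033], [0.711, -0.092]] [[0.006, -0.053], [0.007, -0.057], [0.006, -0.058], [0.005, -0.054], [0.001, -0.059]]
dir [-0.09146846  1.00118678] 1.0053563831887975 yaw 0.09110711852890163 rail centre [0.70140219 0.04936212]
[[0.679, 0.19], [0.682, 0.136], [0.687, 0.081], [0.695, 0.023], [0.698, -0.033], [0.702, -0.09]] [[0.003, -0.054], [0.005, -0.055], [0.008, -0.059], [0.003, -0.056], [0.004, -0.057]]
dir [-0.08590201  1.00327631] 1.0069471239328798 yaw 0.08541316849021935 rail centre [0.69023099 0.05115249]
grip [[0.461, 0.141], [0.461, 0.098], [0.524, 0.131], [0.522, 0.093]] nose [[0.549, 0.131], [0.548, 0.102]]
grip [[0.449, 0.107], [0.51, 0.101], [0.451, 0.146], [0.511, 0.142]] nose [[0.543, 0.107], [0.543, 0.133]]
[[-0.941 -0.     0.338]
 [-0.338  0.001 -0.941]
 [ 0.    -1.    -0.001]]
```

```bash
python3 - <<'E'
from h import *
import pickle
a=pickle.load(open("scene0.pkl","rb"));b=pickle.load(open("side0.pkl","rb"))
print("jug",ray(a,[(369,193),(397,204),(421,178)],0)[:,:2].round(3).tolist(),ray(b,[(170,382),(212,408),(270,341)],0)[:,:2].round(3).tolist())
print("jar",ray(a,[(347,187)],0).round(3),"spray",ray(a,[(251,393)],0).round(3),"funnel",ray(a,[(176,350)],0).round(3))
print("redcap top corners",ray(a,np.array([(367,75),(490,118)])/4.5+[285,200],.044).round(3).tolist(),ray(b,np.array([(105,380),(248,445)])/4.5+[230,190],.044).round(3).tolist())
E
```

```text
jug [[0.528, 0.359], [0.622, 0.357], [0.621, 0.509]] [[0.633, 0.499], [0.533, 0.487], [0.552, 0.318]]
jar [[0.458 0.35  0.   ]] spray [[ 0.678 -0.377  0.   ]] funnel [[ 0.464 -0.379  0.   ]]
redcap top corners [[0.606, 0.212, 0.044], [0.687, 0.216, 0.044]] [[0.679, 0.229, 0.044], [0.594, 0.221, 0.044]]
```

>>> {"op": "jog_arm", "data": {
  "targets": [
    {"jaw": 0,"travel": [45,45,10],"dr": [0,0,-0.06]},
    {"jaw": 0,"travel": [90,90,20],"dr": [0,0,-0.12]},
    {"jaw": 0,"travel": [120,130,30],"dr": [0,0,-0.18]},
    {"jaw": 0,"travel": [140,170,40],"dr": [0,0,-0.257]},
    {"jaw": 0,"travel": [160,210,40],"dr": [0,0,-0.257]}
  ],
  "newtons": 40
}}

```text
clock: 0.65
tool_pos: [0.3632, -0.3935, 0.2705]
eef_rot: [-0.03, 0.03, -0.706, 0.707]
force: [0.6, 0.7, 0.5]
width: 0.141
```

>>> {"op": "jog_arm", "data": {
  "targets": [
    {"jaw": 0,"travel": [20,44,0],"dr": [0,0,0]},
    {"jaw": 0,"travel": [40,88,0],"dr": [0,0,0]},
    {"jaw": 0,"travel": [60,132,0],"dr": [0,0,0]},
    {"jaw": 0,"travel": [80,176,0],"dr": [0,0,0]},
    {"jaw": 0,"travel": [100,220,0],"dr": [0,0,0]}
  ]
}}

```text
clock: 1.15
tool_pos: [0.4624, -0.1732, 0.2699]
eef_rot: [-0.031, 0.031, -0.706, 0.706]
force: [2.0, -0.7, 0.5]
width: -0.001
```

>>> {"op": "jog_arm", "data": {
  "targets": [
    {"jaw": 0,"travel": [30,40,0],"dr": [0,0,0]},
    {"jaw": 0,"travel": [60,80,0],"dr": [0,0,0]},
    {"jaw": 0,"travel": [90,120,0],"dr": [0,0,0]},
    {"jaw": 0,"travel": [120,160,0],"dr": [0,0,0]},
    {"jaw": 0,"travel": [150,200,0],"dr": [0,0,0]}
  ]
}}

```text
clock: 1.65
tool_pos: [0.613, 0.0265, 0.2697]
eef_rot: [-0.031, 0.031, -0.706, 0.706]
force: [0.2, -1.8, 0.5]
width: -0.001
```

>>> {"op": "jog_arm", "data": {
  "targets": [
    {"jaw": 0,"travel": [20,40,-20],"dr": [0,0,0]},
    {"jaw": 0,"travel": [40,80,-40],"dr": [0,0,0]},
    {"jaw": 0,"travel": [55,110,-80],"dr": [0,0,0]},
    {"jaw": 0,"travel": [63,132,-120],"dr": [0,0,0]},
    {"jaw": 0,"travel": [63,132,-160],"dr": [0,0,0]}
  ]
}}

```text
clock: 2.15
tool_pos: [0.6748, 0.1612, 0.1076]
eef_rot: [0.032, -0.033, 0.707, -0.706]
force: [-0.7, -0.3, -0.9]
width: -0.001
```

```bash
python3 - <<'E'
from h import *
c=camera("wrist");cv2.imwrite("pics/w1.png",c["img"]);s=readout.state();print(s["tool_pos"],s["eef_rot"],s["force"],s["joints"])
import pickle;pickle.dump(c,open("w1.pkl","wb"))
O=np.array([.656,.0465,0]);X=np.array([.996,.088,0]);Y=np.array([-.088,.996,0])
print(proj(c,[O+.039*X+y*Y+[0,0,.056] for y in (.14,.084,.028,-.028)]).round(0).tolist(),proj(c,[s["tool_pos"]]))
E
```

```text
[0.67157705 0.15807049 0.10052531] [-0.02887279  0.0352122  -0.70609795  0.70664854] [-3.97938575 -0.80453768 -8.16552528] [-0.03786905  0.69515487 -0.35379384  1.51727001  0.26734473  0.98624996
 -1.94639199]
[[272.0, 247.0], [367.0, 248.0], [461.0, 248.0], [556.0, 249.0]] [[323.84326315 305.52235693]]
```

View pics/w1.png

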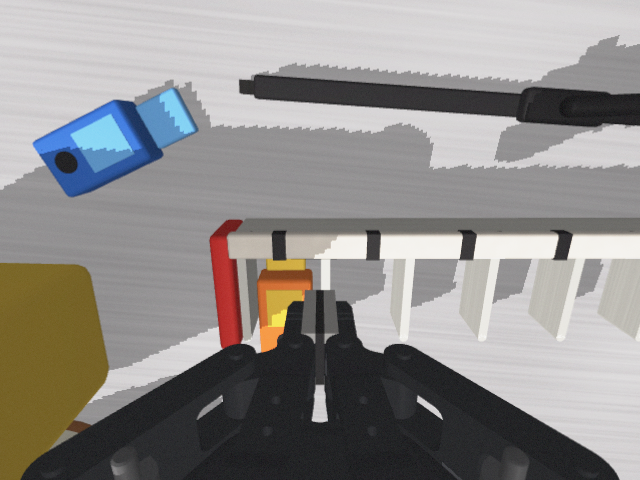

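Wrist view: the bands are at (279,245), (373,245), (468,245) and (562,245), about 7 px (4 mm) to the -y side of my prediction. The fingertips are at (320,300). I shift the rack estimate by -4 mm in y.

>>> {"op": "jog_arm", "data": {
  "targets": [
    {"jaw": 0,"travel": [12,19,0],"dr": [0,0,0]},
    {"jaw": 0,"travel": [12,19,-15],"dr": [0,0,0]},
    {"jaw": 0,"travel": [12,19,-30],"dr": [0,0,0]},
    {"jaw": 0,"travel": [12,19,-35],"dr": [0,0,0]},
    {"jaw": 0,"travel": [12,19,-35],"dr": [0,0,0]}
  ]
}}

```text
clock: 2.7
tool_pos: [0.6865, 0.1748, 0.074]
eef_rot: [-0.03, 0.031, -0.706, 0.707]
force: [-0.6, 0.3, -0.1]
width: 0.001
```

```bash
python3 - <<'E'
from h import *
c=camera("wrist");s=readout.state();print(s["tool_pos"],s["eef_rot"],s["force"])
g=cv2.cvtColor(c["img"],cv2.COLOR_BGR2GRAY)
O=np.array([.656,.0465,0]);X=np.array([.996,.088,0]);Y=np.array([-.088,.996,0])
p=proj(c,[O+.039*X+y*Y+[0,0,.056] for y in (.14,.084,.028,-.028)]).round(0);print(p.tolist())
r=int(p[1,1]);print([(y,np.flatnonzero(np.median(g[y-2:y+3,200:],axis=0)<70)[[0,-1]]+200, (np.median(g[y-2:y+3],axis=0)<70).nonzero()[0].tolist()[:60]) for y in (r-6,)])
cv2.imwrite("pics/w2.png",c["img"])
E
```

```text
[0.68698005 0.17510914 0.07488106] [-0.03060131  0.03092639 -0.70634313  0.70653132] [ 0.09032251 -0.51820064 -0.20193597]
[[289.0, 294.0], [398.0, 293.0], [508.0, 293.0], [617.0, 293.0]]
[(287, array([289, 633]), [289, 290, 291, 292, 293, 294, 295, 296, 297, 298, 299, 300, 301, 302, 303, 399, 400, 401, 402, 403, 404, 405, 406, 407, 408, 409, 410, 411, 412, 509, 510, 511, 512, 513, 514, 515, 516, 517, 518, 519, 520, 521, 522, 523, 619, 620, 621, 622, 623, 624, 625, 626, 627, 628, 629, 630, 631, 632, 633])]
```

View pics/w2.png

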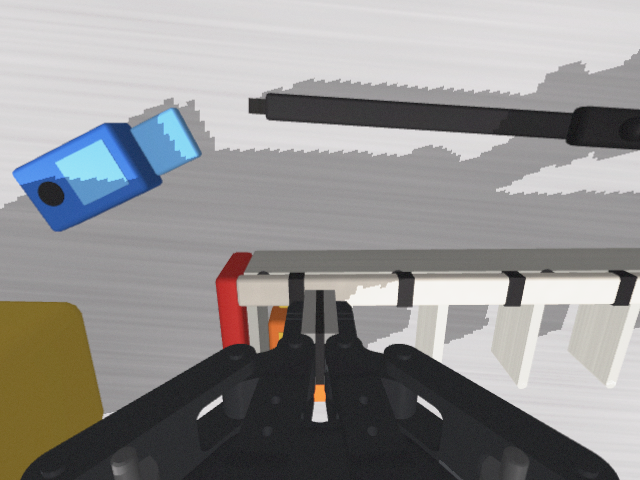

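The bands are now at (296,288), (405,288), (516,288) and (626,288), again about 4 mm off towards -y. The fingertip is at rack y of about +129 mm, over the rail. I press down.

>>> {"op": "jog_arm", "data": {
  "targets": [
    {"jaw": 0,"travel": [0,3,-12],"dr": [0,0,0]},
    {"jaw": 0,"travel": [0,4,-20],"dr": [0,0,0]},
    {"jaw": 0,"travel": [0,4,-23],"dr": [0,0,0]},
    {"jaw": 0,"travel": [0,4,-24],"dr": [0,0,0]},
    {"jaw": 0,"travel": [0,4,-24],"dr": [0,0,0]}
  ]
}}

```text
clock: 3.25
tool_pos: [0.687, 0.1801, 0.051]
eef_rot: [0.031, -0.031, 0.707, -0.706]
force: [-2.6, -0.4, 5.9]
width: -0.001
```

>>> {"op": "jog_arm", "data": {
  "targets": [
    {"jaw": 0,"travel": [1,-15,0],"dr": [0,0,0]},
    {"jaw": 0,"travel": [3,-30,0],"dr": [0,0,0]},
    {"jaw": 0,"travel": [4,-42,0],"dr": [0,0,0]},
    {"jaw": 0,"travel": [4,-48,0],"dr": [0,0,0]},
    {"jaw": 0,"travel": [4,-48,0],"dr": [0,0,0]}
  ]
}}

```text
clock: 3.75
tool_pos: [0.6916, 0.1309, 0.0514]
eef_rot: [-0.031, 0.03, -0.706, 0.706]
force: [0.8, -3.9, 5.6]
width: 0.002
```

>>> {"op": "jog_arm", "data": {
  "targets": [
    {"jaw": 0,"travel": [1,-15,0],"dr": [0,0,0]},
    {"jaw": 0,"travel": [3,-30,0],"dr": [0,0,0]},
    {"jaw": 0,"travel": [5,-45,0],"dr": [0,0,0]},
    {"jaw": 0,"travel": [5,-56,0],"dr": [0,0,0]},
    {"jaw": 0,"travel": [5,-56,0],"dr": [0,0,0]}
  ]
}}

```text
clock: 4.25
tool_pos: [0.6966, 0.0737, 0.0513]
eef_rot: [-0.031, 0.03, -0.706, 0.707]
force: [0.7, -3.2, 4.7]
width: -0.0
```

>>> {"op": "jog_arm", "data": {
  "targets": [
    {"jaw": 0,"travel": [0,0,40],"dr": [0,0,0]},
    {"jaw": 0,"travel": [-20,5,80],"dr": [0,0,-0.14]},
    {"jaw": 0,"travel": [-50,20,90],"dr": [0,0,-0.28]},
    {"jaw": 0,"travel": [-80,40,90],"dr": [0,0,-0.42]},
    {"jaw": 0,"travel": [-110,60,90],"dr": [0,0,-0.56]}
  ]
}}

```text
clock: 4.75
tool_pos: [0.585, 0.1359, 0.1413]
eef_rot: [-0.167, 0.168, 0.687, -0.687]
force: [0.3, 0.7, -0.2]
width: 0.001
```

>>> {"op": "jog_arm", "data": {
  "targets": [
    {"jaw": 15,"travel": [-20,15,0],"dr": [0,0,-0.14]},
    {"jaw": 25,"travel": [-40,30,0],"dr": [0,0,-0.28]},
    {"jaw": 25,"travel": [-60,45,0],"dr": [0,0,-0.42]},
    {"jaw": 25,"travel": [-80,60,0],"dr": [0,0,-0.56]},
    {"jaw": 25,"travel": [-95,70,0],"dr": [0,0,-0.7]}
  ]
}}

```text
clock: 5.25
tool_pos: [0.5115, 0.1878, 0.1346]
eef_rot: [0.317, -0.31, -0.627, 0.64]
force: [-0.0, 0.2, -0.4]
width: 0.291
```

>>> {"op": "jog_arm", "data": {
  "targets": [
    {"jaw": 25,"travel": [0,0,0],"dr": [0,0,-0.12]},
    {"jaw": 25,"travel": [0,0,0],"dr": [0,0,-0.24]},
    {"jaw": 25,"travel": [0,0,0],"dr": [0,0,-0.31]},
    {"jaw": 25,"travel": [0,0,0],"dr": [0,0,-0.31]},
    {"jaw": 25,"travel": [0,0,0],"dr": [0,0,-0.31]}
  ]
}}

```text
clock: 5.75
tool_pos: [0.5116, 0.1883, 0.1343]
eef_rot: [0.411, -0.402, -0.572, 0.585]
force: [-0.4, 1.0, -0.7]
width: 0.294
```

```bash
python3 - <<'E'
from h import *
import pickle
c=camera("wrist");s=readout.state();print(s["tool_pos"],s["eef_rot"],s["force"],s["joints"][6])
pickle.dump(c,open("w3.pkl","wb"));cv2.imwrite("pics/w3.png",c["img"])
E
```

```text
[0.51155841 0.18819259 0.13418554] [ 0.41094686 -0.40158198 -0.57248572  0.58490571] [-0.60461556 -0.72045463  0.07810686] -2.8148857108618417
```

View pics/w3.png

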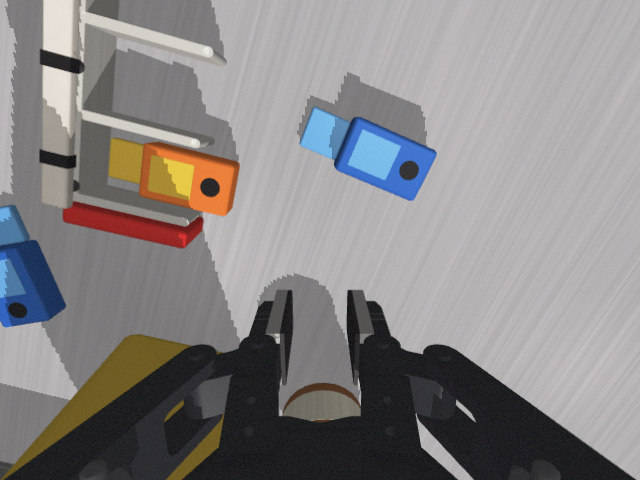

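The wrist joint stopped at its limit (j7 = -2.81), so the jaw axis is 0.26 rad short of what I asked for. The picture shows the blue scraper's blade tip at (308,127) and its block centred at (386,158). The orange scraper is at (190,180). I'll rotate back and push with the flat finger side.

```bash
python3 - <<'E'
from h import *
import pickle
c=pickle.load(open("w3.pkl","rb"))
g=ray(c,[(437,152),(414,200),(354,117),(336,162)],.024)[:,:2];n=ray(c,[(316,108),(300,146)],.008)[:,:2]
print(g.round(3).tolist(),n.round(3).tolist());r=(g[0]+g[1])/2;d=n.mean(0)-r;print("rear",r,"nose",n.mean(0),np.hypot(*d),"yaw",np.arctan2(d[1],d[0]))
# rack bands in this view
b=ray(c,[(62,62),(58,158)],.056)[:,:2];print(b.round(4).tolist())
E
```

```text
[[0.451, 0.101], [0.452, 0.138], [0.515, 0.099], [0.516, 0.132]] [[0.542, 0.102], [0.544, 0.131]]
rear [0.45117482 0.1193998 ] nose [0.54268339 0.11632963] 0.09156005651974729 yaw -0.033538017484358223
[[0.6839, 0.1295], [0.6797, 0.1841]]
```

>>> {"op": "jog_arm", "data": {
  "targets": [
    {"jaw": 10,"travel": [0,0,0],"dr": [0,0,0.14]},
    {"jaw": 0,"travel": [0,0,0],"dr": [0,0,0.28]},
    {"jaw": 0,"travel": [0,0,0],"dr": [0,0,0.42]},
    {"jaw": 0,"travel": [0,0,0],"dr": [0,0,0.56]},
    {"jaw": 0,"travel": [0,0,0],"dr": [0,0,0.7]}
  ]
}}

```text
clock: 6.3
tool_pos: [0.512, 0.1875, 0.1346]
eef_rot: [0.184, -0.179, -0.676, 0.69]
force: [-0.2, 0.2, -0.4]
width: 0.0
```

>>> {"op": "jog_arm", "data": {
  "targets": [
    {"jaw": 0,"travel": [0,0,0],"dr": [0,0,0.14]},
    {"jaw": 0,"travel": [0,0,0],"dr": [0,0,0.28]},
    {"jaw": 0,"travel": [0,0,0],"dr": [0,0,0.42]},
    {"jaw": 0,"travel": [0,0,0],"dr": [0,0,0.56]},
    {"jaw": 0,"travel": [0,0,0],"dr": [0,0,0.61]}
  ]
}}

```text
clock: 6.8
tool_pos: [0.5121, 0.1874, 0.1348]
eef_rot: [-0.032, 0.032, -0.699, 0.714]
force: [0.0, -0.0, -0.3]
width: 0.006
```

>>> {"op": "jog_arm", "data": {
  "targets": [
    {"jaw": 0,"travel": [-26,-4,-20],"dr": [0,0,0]},
    {"jaw": 0,"travel": [-26,-9,-60],"dr": [0,0,0]},
    {"jaw": 0,"travel": [-26,-9,-95],"dr": [0,0,0]},
    {"jaw": 0,"travel": [-26,-9,-118],"dr": [0,0,0]},
    {"jaw": 0,"travel": [-26,-9,-125],"dr": [0,0,0]}
  ]
}}

```text
clock: 7.3
tool_pos: [0.4849, 0.1782, 0.0077]
eef_rot: [-0.029, 0.031, -0.699, 0.714]
force: [0.5, 0.9, 0.5]
width: -0.003
```

>>> {"op": "jog_arm", "data": {
  "targets": [
    {"jaw": 0,"travel": [0,-6,0],"dr": [0,0,0]},
    {"jaw": 0,"travel": [1,-12,0],"dr": [0,0,0]},
    {"jaw": 0,"travel": [1,-17,0],"dr": [0,0,0]},
    {"jaw": 0,"travel": [2,-22,0],"dr": [0,0,0]},
    {"jaw": 0,"travel": [2,-22,0],"dr": [0,0,0]}
  ]
}}

```text
clock: 7.8
tool_pos: [0.4883, 0.1562, 0.01]
eef_rot: [-0.029, 0.029, -0.699, 0.714]
force: [-0.5, -0.2, 0.6]
width: -0.001
```

>>> {"op": "jog_arm", "data": {
  "targets": [
    {"jaw": 0,"travel": [0,-3,0],"dr": [0,0,0]},
    {"jaw": 0,"travel": [0,-6,0],"dr": [0,0,0]},
    {"jaw": 0,"travel": [1,-9,0],"dr": [0,0,0]},
    {"jaw": 0,"travel": [1,-12,0],"dr": [0,0,0]},
    {"jaw": 0,"travel": [1,-15,0],"dr": [0,0,0]}
  ]
}}

```text
clock: 8.3
tool_pos: [0.489, 0.1417, 0.0094]
eef_rot: [-0.029, 0.03, -0.699, 0.714]
force: [0.5, 2.2, 1.1]
width: 0.0
```

```bash
cat > loc.py <<'E'
from h import *
import sys,pickle
O=np.array([.655,.0426]);X=np.array([.9961,.0879]);Y=np.array([-.0879,.9961])
c=camera("side");pickle.dump(c,open("last.pkl","wb"));s=readout.state();print(s["clock"],s["tool_pos"],s["force"])
hsv=cv2.cvtColor(c["img"],cv2.COLOR_BGR2HSV)
m=cv2.inRange(hsv,(98,110,60),(125,255,255))
m[400:]=0
k,l,st,ce=cv2.connectedComponentsWithStats(m)
for i in range(1,k):
    if st[i,4]>60:print(st[i],ce[i].round(1),ray(c,ce[i],.018)[0,:2].round(4))
cv2.imwrite("pics/"+sys.argv[1],cv2.resize(c["img"][180:360,230:470],None,fx=3.3,fy=3.3,interpolation=cv2.INTER_CUBIC))
E
python3 loc.py s1.png
```

```text
8.35 [0.48891733 0.14114192 0.00945278] [-0.92492931  0.51672335  1.09657283]
[353 281  21  25 343] [362.  293.6] [0.4705 0.113 ]
```

View pics/s1.png

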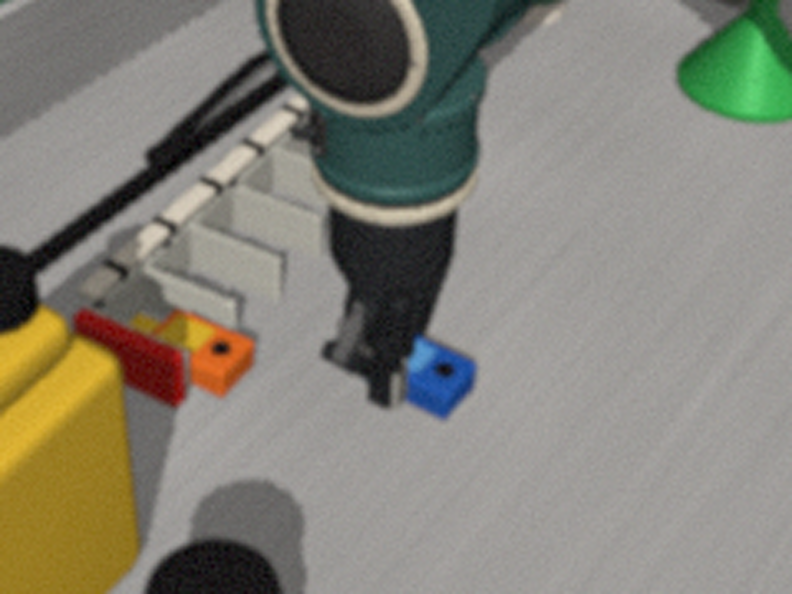

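The finger is against the block's left side and the block is being pushed square. I continue.

>>> {"op": "jog_arm", "data": {
  "targets": [
    {"jaw": 0,"travel": [0,-5,0],"dr": [0,0,0]},
    {"jaw": 0,"travel": [1,-10,0],"dr": [0,0,0]},
    {"jaw": 0,"travel": [1,-15,0],"dr": [0,0,0]},
    {"jaw": 0,"travel": [2,-20,0],"dr": [0,0,0]},
    {"jaw": 0,"travel": [2,-25,0],"dr": [0,0,0]}
  ]
}}

```text
clock: 8.85
tool_pos: [0.491, 0.1162, 0.0094]
eef_rot: [-0.029, 0.03, -0.699, 0.714]
force: [-0.2, 1.5, -0.2]
width: 0.002
```

>>> {"op": "jog_arm", "data": {
  "targets": [
    {"jaw": 0,"travel": [0,-5,0],"dr": [0,0,0]},
    {"jaw": 0,"travel": [1,-10,0],"dr": [0,0,0]},
    {"jaw": 0,"travel": [1,-15,0],"dr": [0,0,0]},
    {"jaw": 0,"travel": [2,-20,0],"dr": [0,0,0]},
    {"jaw": 0,"travel": [2,-22,0],"dr": [0,0,0]}
  ]
}}

```text
clock: 9.35
tool_pos: [0.493, 0.0942, 0.0094]
eef_rot: [-0.029, 0.03, -0.699, 0.714]
force: [0.8, 0.8, -0.2]
width: -0.001
```

```bash
python3 - <<'E'
from h import *
c=camera("wrist");s=readout.state();print(s["tool_pos"],s["force"]);import pickle;pickle.dump(c,open("w4.pkl","wb"))
d=camera("scene")
a=cv2.resize(d["img"][190:340,265:425],(400,375),interpolation=cv2.INTER_CUBIC)
b=c["img"][0:480,100:540]; b=cv2.resize(b,(400,436))
o=np.zeros((436,800,3),np.uint8);o[:375,:400]=a;o[:,400:]=b;cv2.imwrite("pics/w4.png",o);pickle.dump(d,open("s4.pkl","wb"))
E
```

```text
[0.49294149 0.09408369 0.00943448] [ 0.36025092 -0.08105495  0.06250494]
```

View pics/w4.png

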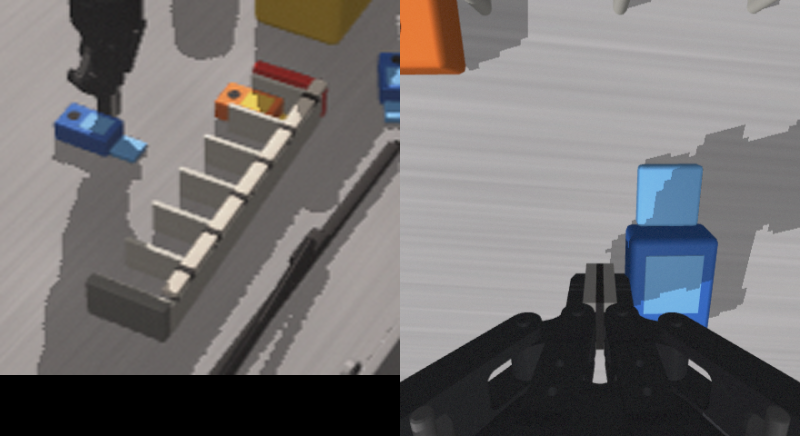

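```bash
cat > rk.py <<'E'
import numpy as np
O=np.array([.655,.0426]);X=np.array([.9961,.0879]);Y=np.array([-.0879,.9961])
f=lambda p:(np.c_[(p-O)@X,(p-O)@Y]*1000).round(1).tolist()
E
python3 - <<'E'
from h import *
from rk import *
import pickle
c=pickle.load(open("w4.pkl","rb"));d=pickle.load(open("s4.pkl","rb"))
W=lambda p:np.c_[100+(np.array(p)[:,0]-400)*1.1,np.array(p)[:,1]*1.101]
S=lambda p:np.array(p)*.4+[265,190]
for n,cc,q in (("w",c,W),("s",d,S)):
    t,g=([(640,165),(702,168)],[(629,228),(714,230)]) if n=="w" else ([(147,150),(127,162)],[(76,104),(57,121),(122,124),(104,140)])
    print(n,"tip",f(ray(cc,q(t),.008)[:,:2]),"grip",f(ray(cc,q(g),.024)[:,:2]))
E
```

```text
w tip [[-99.7, 46.1], [-101.3, 17.6]] grip [[-124.3, 52.3], [-125.7, 15.3]]
s tip [[-91.1, 36.9], [-100.5, 11.0]] grip [[-184.7, 51.0], [-188.2, 17.8], [-125.1, 45.1], [-129.2, 14.3]]
```

Wrist panel: the scraper nose is at about (671,166), in rack coordinates (-100, 32) mm, with yaw about -0.06 rad. It needs about 6 mm more to -y.

>>> {"op": "jog_arm", "data": {
  "targets": [
    {"jaw": 0,"travel": [0,-2,0],"dr": [0,0,0.03]},
    {"jaw": 0,"travel": [0,-4,0],"dr": [0,0,0.05]},
    {"jaw": 0,"travel": [0,-6,0],"dr": [0,0,0.05]},
    {"jaw": 0,"travel": [1,-7,0],"dr": [0,0,0.05]},
    {"jaw": 0,"travel": [1,-7,0],"dr": [0,0,0.05]}
  ]
}}

```text
clock: 9.95
tool_pos: [0.494, 0.0876, 0.0094]
eef_rot: [-0.047, 0.047, -0.698, 0.713]
force: [-0.4, 0.2, -1.0]
width: -0.001
```

>>> {"op": "jog_arm", "data": {
  "targets": [
    {"jaw": 0,"travel": [0,15,0],"dr": [0,0,0]},
    {"jaw": 0,"travel": [0,25,30],"dr": [0,0,-0.05]},
    {"jaw": 0,"travel": [-30,25,60],"dr": [0,0,-0.05]},
    {"jaw": 8,"travel": [-60,5,70],"dr": [0,0,-0.05]},
    {"jaw": 8,"travel": [-75,-25,70],"dr": [0,0,-0.05]}
  ]
}}

```text
clock: 10.45
tool_pos: [0.4176, 0.0648, 0.0805]
eef_rot: [-0.031, 0.031, -0.699, 0.713]
force: [0.9, -1.4, -0.4]
width: 0.092
```

```bash
cat > wloc.py <<'E'
from h import *
from rk import *
from scipy.spatial.transform import Rotation as R
c=camera("wrist");s=readout.state();M=R.from_quat(s["eef_rot"],scalar_first=True).as_matrix()
print(s["clock"],s["tool_pos"],"rack",f(s["tool_pos"][None,:2]),s["force"].round(1),s["width"],"tool yaw",np.arctan2(M[0,2],-M[1,2]))
hsv=cv2.cvtColor(c["img"],cv2.COLOR_BGR2HSV);m=cv2.inRange(hsv,(95,90,50),(125,255,255))
k,l,st,ce=cv2.connectedComponentsWithStats(m);i=1+st[1:,4].argmax();print(st[i])
q=(l==i).astype(np.uint8);rows=np.flatnonzero(q.any(1))
P=[]
for r in range(rows[0]+2,rows[-1],8):
    u=np.flatnonzero(q[r]);P.append((r,u[0],u[-1]))
for r,a,b in P:
    e=ray(c,[(a,r),(b,r)],.008)[:,:2];g=ray(c,[(a,r),(b,r)],.024)[:,:2];print(r,a,b,"z8",f(e),"z24",f(g))
E
python3 wloc.py
```

```text
10.5 [0.41545238 0.05958997 0.07985976] rack [[-237.1, 38.0]] [-1.2 -8.  -1.4] 0.09585109895340538 tool yaw 0.08273037914146704
[  312    15    75   180 11265]
17 321 373 z8 [[-100.5, 39.9], [-100.4, 11.9]] z24 [[-104.5, 40.3], [-104.4, 14.4]]
25 319 373 z8 [[-104.3, 41.0], [-104.1, 11.7]] z24 [[-108.0, 41.3], [-107.9, 14.2]]
33 320 373 z8 [[-108.1, 40.4], [-107.9, 11.6]] z24 [[-111.5, 40.8], [-111.4, 14.1]]
41 320 373 z8 [[-111.9, 40.4], [-111.8, 11.4]] z24 [[-115.1, 40.8], [-115.0, 13.9]]
49 320 373 z8 [[-115.8, 40.4], [-115.7, 11.2]] z24 [[-118.7, 40.8], [-118.6, 13.7]]
57 320 372 z8 [[-119.8, 40.4], [-119.7, 11.5]] z24 [[-122.3, 40.8], [-122.2, 14.0]]
65 320 372 z8 [[-123.8, 40.4], [-123.7, 11.3]] z24 [[-126.0, 40.8], [-125.9, 13.9]]
73 319 384 z8 [[-127.8, 41.0], [-127.7, 4.4]] z24 [[-129.8, 41.3], [-129.7, 7.4]]
81 312 386 z8 [[-131.9, 44.9], [-131.8, 3.0]] z24 [[-133.6, 44.9], [-133.5, 6.1]]
89 312 385 z8 [[-136.1, 44.9], [-136.0, 3.3]] z24 [[-137.4, 45.0], [-137.4, 6.4]]
97 312 385 z8 [[-140.3, 45.0], [-140.3, 3.0]] z24 [[-141.3, 45.0], [-141.3, 6.2]]
105 313 385 z8 [[-144.6,
[... 273 characters left out ...]
24 [[-157.5, 44.5], [-157.5, 5.7]]
137 313 384 z8 [[-162.3, 44.5], [-162.3, 2.3]] z24 [[-161.7, 44.6], [-161.7, 5.5]]
145 314 384 z8 [[-166.9, 44.0], [-166.9, 2.0]] z24 [[-165.9, 44.0], [-166.0, 5.2]]
153 314 383 z8 [[-171.5, 44.0], [-171.6, 2.4]] z24 [[-170.2, 44.1], [-170.3, 5.6]]
161 314 383 z8 [[-176.2, 44.0], [-176.3, 2.1]] z24 [[-174.6, 44.1], [-174.7, 5.3]]
169 314 383 z8 [[-181.0, 44.0], [-181.1, 1.8]] z24 [[-179.0, 44.1], [-179.1, 5.0]]
177 315 382 z8 [[-185.9, 43.4], [-186.0, 2.1]] z24 [[-183.5, 43.6], [-183.6, 5.3]]
185 315 382 z8 [[-190.8, 43.5], [-190.9, 1.9]] z24 [[-188.1, 43.6], [-188.2, 5.1]]
193 317 363 z8 [[-195.8, 42.2], [-195.9, 13.5]] z24 [[-192.7, 42.4], [-192.8, 15.8]]
```

Aligned now: yaw about 0 and the centre at rack y of about +26 mm. The target is 28. I go down behind it.

>>> {"op": "jog_arm", "data": {
  "targets": [
    {"jaw": 8,"travel": [0,-10,-10],"dr": [0,0,0]},
    {"jaw": 8,"travel": [4,-13,-35],"dr": [0,0,0]},
    {"jaw": 8,"travel": [4,-13,-60],"dr": [0,0,0]},
    {"jaw": 8,"travel": [4,-13,-69],"dr": [0,0,0]},
    {"jaw": 8,"travel": [4,-13,-69],"dr": [0,0,0]}
  ]
}}

```text
clock: 11.0
tool_pos: [0.4223, 0.0501, 0.0097]
eef_rot: [-0.029, 0.031, -0.699, 0.714]
force: [0.6, 0.4, 0.7]
width: 0.091
```

```bash
python3 wloc.py | sed -n '1,4p;12,14p'
```

```text
11.05 [0.42281868 0.05004392 0.01053925] rack [[-230.6, 27.8]] [ 0.2 -0.4  0.9] 0.09736967138858588 tool yaw 0.08362391982114392
[  266     0   117   239 23288]
2 281 362 z8 [[-110.3, 40.2], [-110.3, 11.5]] z24 [[-114.8, 39.1], [-114.7, 13.6]]
10 281 362 z8 [[-112.8, 40.3], [-112.7, 11.4]] z24 [[-117.0, 39.2], [-116.9, 13.5]]
74 267 382 z8 [[-133.5, 46.3], [-133.5, 3.1]] z24 [[-135.3, 44.5], [-135.4, 6.1]]
82 267 382 z8 [[-136.2, 46.5], [-136.3, 3.0]] z24 [[-137.8, 44.6], [-137.8, 6.0]]
90 268 382 z8 [[-139.0, 46.3], [-139.1, 2.8]] z24 [[-140.2, 44.4], [-140.3, 5.9]]
```

>>> {"op": "jog_arm", "data": {
  "targets": [
    {"jaw": 8,"travel": [8,0,0],"dr": [0,0,0]},
    {"jaw": 8,"travel": [14,0,0],"dr": [0,0,0]},
    {"jaw": 8,"travel": [18,0,0],"dr": [0,0,0]},
    {"jaw": 8,"travel": [22,0,0],"dr": [0,0,0]},
    {"jaw": 8,"travel": [27,1,0],"dr": [0,0,0]}
  ]
}}

```text
clock: 11.55
tool_pos: [0.4502, 0.0508, 0.0106]
eef_rot: [-0.029, 0.03, -0.699, 0.714]
force: [-0.3, -0.3, 2.1]
width: 0.093
```

>>> {"op": "jog_arm", "data": {
  "targets": [
    {"jaw": 8,"travel": [5,0,0],"dr": [0,0,0]},
    {"jaw": 8,"travel": [10,1,0],"dr": [0,0,0]},
    {"jaw": 8,"travel": [15,1,0],"dr": [0,0,0]},
    {"jaw": 8,"travel": [20,2,0],"dr": [0,0,0]},
    {"jaw": 8,"travel": [25,2,0],"dr": [0,0,0]}
  ]
}}

```text
clock: 12.05
tool_pos: [0.4753, 0.053, 0.0104]
eef_rot: [-0.029, 0.03, -0.699, 0.714]
force: [-0.9, 0.5, 0.1]
width: 0.09
```

```bash
python3 - <<'E'
from h import *
import pickle
c=camera("wrist");pickle.dump(c,open("w5.pkl","wb"));cv2.imwrite("pics/w5.png",c["img"])
E
python3 wloc.py | sed -n '1,4p;10,14p'
```

```text
12.15 [0.47571551 0.05286792 0.01043902] rack [[-177.7, 26.0]] [-0.2  0.3  0.5] 0.09045570577989473 tool yaw 0.08362046989010369
[  270    54   108   244 21712]
56 285 360 z8 [[-73.4, 37.6], [-73.4, 9.7]] z24 [[-76.0, 36.6], [-76.0, 11.7]]
64 284 361 z8 [[-76.1, 38.1], [-76.1, 9.2]] z24 [[-78.4, 37.0], [-78.4, 11.3]]
112 285 359 z8 [[-92.9, 38.3], [-93.0, 9.4]] z24 [[-93.4, 37.2], [-93.4, 11.5]]
120 286 359 z8 [[-95.9, 38.0], [-96.0, 9.3]] z24 [[-96.0, 36.9], [-96.1, 11.4]]
128 286 359 z8 [[-98.9, 38.1], [-99.0, 9.2]] z24 [[-98.7, 37.0], [-98.8, 11.3]]
136 281 364 z8 [[-101.9, 40.2], [-102.1, 7.1]] z24 [[-101.3, 38.9], [-101.5, 9.4]]
144 270 377 z8 [[-105.0, 44.7], [-105.2, 1.7]] z24 [[-104.1, 42.9], [-104.2, 4.6]]
```

View pics/w5.png

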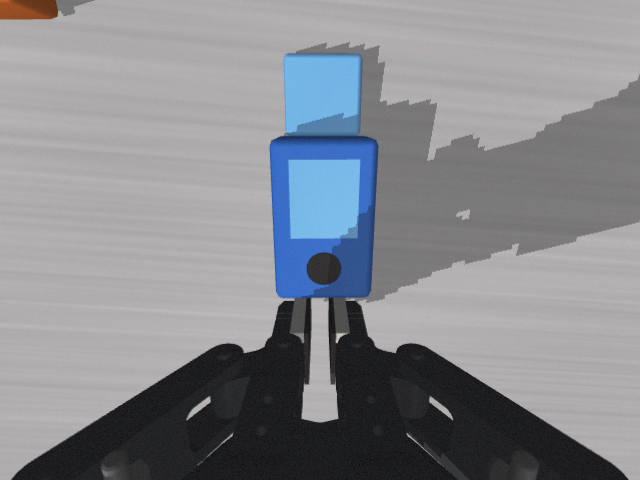

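The scraper is straight (yaw about 0) but its centre is at rack y of about +23.7 mm. I steer it +4 mm over the next 30 mm.

>>> {"op": "jog_arm", "data": {
  "targets": [
    {"jaw": 8,"travel": [6,1,0],"dr": [0,0,0]},
    {"jaw": 8,"travel": [12,3,0],"dr": [0,0,0]},
    {"jaw": 8,"travel": [18,4,0],"dr": [0,0,0]},
    {"jaw": 8,"travel": [24,6,0],"dr": [0,0,0]},
    {"jaw": 8,"travel": [30,7,0],"dr": [0,0,0]}
  ]
}}

```text
clock: 12.65
tool_pos: [0.5053, 0.0601, 0.0104]
eef_rot: [-0.029, 0.03, -0.699, 0.714]
force: [-1.2, -0.3, 1.9]
width: 0.093
```

```bash
python3 - <<'E'
from h import *
c=camera("wrist");cv2.imwrite("pics/w6.png",c["img"])
E
python3 wloc.py | sed -n '1,6p;10,20p'
```

```text
12.75 [0.5058251  0.06003996 0.01045673] rack [[-147.1, 30.5]] [-0.8  0.1  0.5] 0.08792820684779654 tool yaw 0.0837669706148392
[  270    54   108   244 21713]
56 285 360 z8 [[-42.7, 42.2], [-42.7, 14.3]] z24 [[-45.3, 41.2], [-45.3, 16.3]]
64 284 361 z8 [[-45.4, 42.7], [-45.4, 13.8]] z24 [[-47.7, 41.6], [-47.7, 15.9]]
72 284 361 z8 [[-48.1, 42.8], [-48.1, 13.7]] z24 [[-50.1, 41.7], [-50.1, 15.8]]
80 285 361 z8 [[-50.9, 42.5], [-50.9, 13.6]] z24 [[-52.6, 41.4], [-52.6, 15.7]]
112 286 360 z8 [[-62.3, 42.5], [-62.4, 13.6]] z24 [[-62.7, 41.4], [-62.8, 15.7]]
120 286 359 z8 [[-65.2, 42.6], [-65.3, 13.9]] z24 [[-65.3, 41.5], [-65.4, 16.0]]
128 286 359 z8 [[-68.2, 42.7], [-68.3, 13.8]] z24 [[-68.0, 41.6], [-68.1, 15.9]]
136 282 365 z8 [[-71.2, 44.4], [-71.4, 11.3]] z24 [[-70.7, 43.1], [-70.8, 13.7]]
144 270 377 z8 [[-74.3, 49.3], [-74.5, 6.3]] z24 [[-73.4, 47.5], [-73.6, 9.2]]
152 270 377 z8 [[-77.4, 49.5], [-77.6, 6.2]] z24 [[-76.2, 47.6], [-76.4, 9.1]]
160 270 377 z8 [[-80.6, 49.6], [-80.8, 6.0]] z24 [[-79.0, 47.8], [-79.2, 9.0]]
168 271 376 z8 [[-83.8, 49.4], [-84.1, 6.3]] z24 [[-81.8, 47.5], [-82.1, 9.2]]
176 271 376 z8 [[-87.0, 49.5], [-87.3, 6.1]] z24 [[-84.7, 47.7], [-85.0, 9.1]]
184 271 375 z8 [[-90.3, 49.7], [-90.7, 6.4]] z24 [[-87.7, 47.8], [-87.9, 9.3]]
192 272 375 z8 [[-93.7, 49.4], [-94.0, 6.2]] z24 [[-90.6, 47.6], [-90.9, 9.1]]
```

View pics/w6.png

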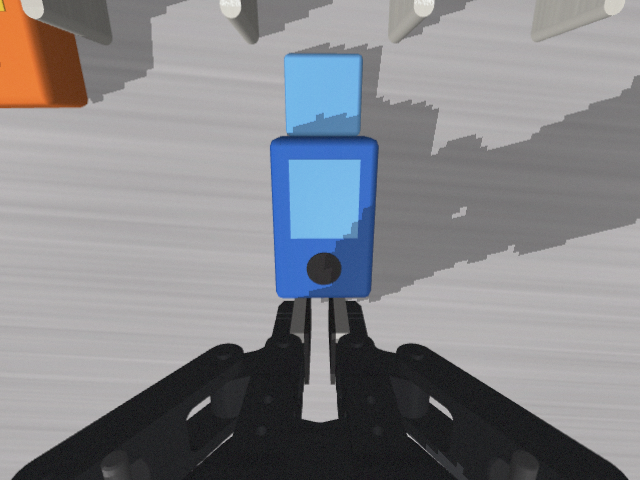

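The fins bounding the third gap are at top (232,8) and (424,8), base (252,40) and (397,40). The midpoint of about 324 matches the scraper centreline at 323, so it is centred and straight. The orange scraper is two gaps to the left, so this is the third gap. I push straight in.

>>> {"op": "jog_arm", "data": {
  "targets": [
    {"jaw": 8,"travel": [6,1,0],"dr": [0,0,0]},
    {"jaw": 8,"travel": [12,1,0],"dr": [0,0,0]},
    {"jaw": 8,"travel": [18,2,0],"dr": [0,0,0]},
    {"jaw": 8,"travel": [24,2,0],"dr": [0,0,0]},
    {"jaw": 8,"travel": [30,3,0],"dr": [0,0,0]}
  ]
}}

```text
clock: 13.25
tool_pos: [0.5354, 0.0628, 0.0104]
eef_rot: [-0.029, 0.03, -0.699, 0.714]
force: [-1.7, -0.2, 2.0]
width: 0.094
```

```bash
python3 - <<'E'
from h import *
c=camera("wrist");cv2.imwrite("pics/w7.png",c["img"])
E
python3 wloc.py | sed -n '1,4p;14,20p'
```

```text
13.35 [0.53578504 0.06295901 0.01042865] rack [[-117.0, 30.8]] [-0.3 -0.4  0.8] 0.09218299402264893 tool yaw 0.08369778457948239
[  270    53   108   245 21728]
55 285 360 z8 [[-12.2, 42.3], [-12.2, 14.4]] z24 [[-14.9, 41.3], [-14.9, 16.4]]
63 284 361 z8 [[-14.9, 42.8], [-14.9, 13.9]] z24 [[-17.2, 41.7], [-17.3, 16.0]]
143 271 376 z8 [[-43.8, 49.0], [-44.0, 6.9]] z24 [[-42.9, 47.2], [-43.1, 9.7]]
151 270 377 z8 [[-46.9, 49.6], [-47.1, 6.3]] z24 [[-45.7, 47.7], [-45.9, 9.2]]
159 270 377 z8 [[-50.0, 49.7], [-50.3, 6.2]] z24 [[-48.5, 47.9], [-48.7, 9.1]]
167 270 376 z8 [[-53.2, 49.9], [-53.5, 6.4]] z24 [[-51.3, 48.0], [-51.6, 9.3]]
175 271 376 z8 [[-56.5, 49.6], [-56.8, 6.3]] z24 [[-54.2, 47.8], [-54.5, 9.2]]
183 271 375 z8 [[-59.8, 49.8], [-60.1, 6.5]] z24 [[-57.2, 47.9], [-57.4, 9.4]]
191 272 375 z8 [[-63.1, 49.6], [-63.5, 6.4]] z24 [[-60.1, 47.7], [-60.4, 9.3]]
```

View pics/w7.png

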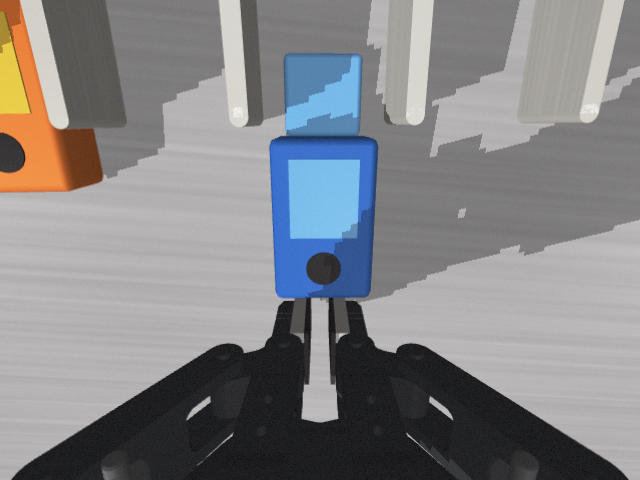

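The blade is in the gap and centred: fin bases at 262 and 385 (midpoint 323.5), scraper centreline at 323.5. I push on to the wall.

>>> {"op": "jog_arm", "data": {
  "targets": [
    {"jaw": 8,"travel": [6,1,0],"dr": [0,0,0]},
    {"jaw": 8,"travel": [12,1,0],"dr": [0,0,0]},
    {"jaw": 8,"travel": [18,2,0],"dr": [0,0,0]},
    {"jaw": 8,"travel": [24,2,0],"dr": [0,0,0]},
    {"jaw": 8,"travel": [30,3,0],"dr": [0,0,0]}
  ]
}}

```text
clock: 13.85
tool_pos: [0.5654, 0.0658, 0.0104]
eef_rot: [-0.029, 0.03, -0.699, 0.714]
force: [-1.6, 0.1, 0.9]
width: 0.093
```

>>> {"op": "jog_arm", "data": {
  "targets": [
    {"jaw": 8,"travel": [3,0,0],"dr": [0,0,0]},
    {"jaw": 8,"travel": [5,0,0],"dr": [0,0,0]},
    {"jaw": 8,"travel": [7,1,0],"dr": [0,0,0]},
    {"jaw": 8,"travel": [9,1,0],"dr": [0,0,0]},
    {"jaw": 8,"travel": [11,1,0],"dr": [0,0,0]}
  ]
}}

```text
clock: 14.35
tool_pos: [0.576, 0.0669, 0.0104]
eef_rot: [-0.029, 0.03, -0.699, 0.714]
force: [0.2, 0.6, 0.3]
width: 0.089
```

>>> {"op": "jog_arm", "data": {
  "targets": [
    {"jaw": 8,"travel": [1,0,0],"dr": [0,0,0]},
    {"jaw": 8,"travel": [2,0,0],"dr": [0,0,0]},
    {"jaw": 8,"travel": [3,0,0],"dr": [0,0,0]},
    {"jaw": 8,"travel": [3,0,0],"dr": [0,0,0]}
  ]
}}

```text
clock: 14.75
tool_pos: [0.5791, 0.0668, 0.0105]
eef_rot: [-0.029, 0.03, -0.699, 0.714]
force: [0.0, 0.2, 0.4]
width: 0.095
```

```bash
python3 wloc.py | sed -n '1,4p;14,20p;$p'
```

```text
14.8 [0.57902103 0.06689876 0.01044989] rack [[-73.5, 30.9]] [ 0.5 -0.7 -0.3] 0.0909805873937567 tool yaw 0.08361863706728065
[  269    54   109   245 21719]
56 284 360 z8 [[30.3, 42.8], [30.3, 14.5]] z24 [[27.7, 41.7], [27.7, 16.5]]
64 284 361 z8 [[27.6, 42.9], [27.6, 14.0]] z24 [[25.3, 41.8], [25.3, 16.1]]
144 270 376 z8 [[-1.2, 49.5], [-1.5, 6.9]] z24 [[-0.3, 47.7], [-0.5, 9.8]]
152 270 376 z8 [[-4.4, 49.7], [-4.6, 6.8]] z24 [[-3.1, 47.8], [-3.3, 9.7]]
160 270 376 z8 [[-7.5, 49.8], [-7.8, 6.6]] z24 [[-5.9, 47.9], [-6.1, 9.5]]
168 270 376 z8 [[-10.7, 50.0], [-11.0, 6.5]] z24 [[-8.8, 48.1], [-9.0, 9.4]]
176 271 375 z8 [[-14.0, 49.7], [-14.3, 6.7]] z24 [[-11.7, 47.8], [-11.9, 9.6]]
184 271 375 z8 [[-17.3, 49.9], [-17.6, 6.6]] z24 [[-14.6, 48.0], [-14.9, 9.5]]
192 271 374 z8 [[-20.6, 50.0], [-21.0, 6.8]] z24 [[-17.6, 48.1], [-17.9, 9.7]]
296 278 365 z8 [[-69.1, 49.1], [-69.8, 8.8]] z24 [[-60.7, 47.3], [-61.3, 11.5]]
```

>>> {"op": "jog_arm", "data": {
  "targets": [
    {"jaw": 8,"travel": [1,0,0],"dr": [0,0,0]},
    {"jaw": 8,"travel": [2,0,0],"dr": [0,0,0]},
    {"jaw": 8,"travel": [3,0,0],"dr": [0,0,0]},
    {"jaw": 8,"travel": [4,0,0],"dr": [0,0,0]}
  ]
}}

```text
clock: 15.2
tool_pos: [0.5829, 0.0668, 0.0104]
eef_rot: [-0.029, 0.03, -0.699, 0.714]
force: [-1.9, -0.1, 2.6]
width: 0.101
```

>>> {"op": "jog_arm", "data": {
  "targets": [
    {"jaw": 8,"travel": [1,0,0],"dr": [0,0,0]},
    {"jaw": 8,"travel": [2,0,0],"dr": [0,0,0]}
  ]
}}

```text
clock: 15.4
tool_pos: [0.585, 0.0668, 0.0104]
eef_rot: [-0.029, 0.03, -0.699, 0.714]
force: [-1.7, -0.6, 2.1]
width: 0.096
```

>>> {"op": "jog_arm", "data": {
  "targets": [
    {"jaw": 8,"travel": [1,0,0],"dr": [0,0,0]},
    {"jaw": 8,"travel": [2,0,0],"dr": [0,0,0]},
    {"jaw": 8,"travel": [2,0,0],"dr": [0,0,0]}
  ]
}}

```text
clock: 15.7
tool_pos: [0.5853, 0.0668, 0.0101]
eef_rot: [-0.028, 0.031, -0.699, 0.714]
force: [-13.8, -0.2, 9.9]
width: 0.096
```

Firm stop: the tool sits 1.7 mm short of its command with -14 N, so the scraper is against the wall. I back off, rise and check.

>>> {"op": "jog_arm", "data": {
  "targets": [
    {"jaw": 8,"travel": [-4,0,0],"dr": [0,0,0]},
    {"jaw": 8,"travel": [-20,-2,0],"dr": [0,0,0]},
    {"jaw": 8,"travel": [-45,-4,10],"dr": [0,0,0]},
    {"jaw": 8,"travel": [-60,-5,50],"dr": [0,0,0]},
    {"jaw": 8,"travel": [-60,-5,90],"dr": [0,0,0]}
  ]
}}

```text
clock: 16.2
tool_pos: [0.5247, 0.0615, 0.1008]
eef_rot: [-0.028, 0.031, -0.699, 0.714]
force: [1.3, 0.8, -0.2]
width: 0.096
```

>>> {"op": "jog_arm", "data": {
  "targets": [
    {"jaw": 8,"travel": [0,0,20],"dr": [0,0,0]},
    {"jaw": 8,"travel": [0,0,30],"dr": [0,0,0]},
    {"jaw": 8,"travel": [0,0,30],"dr": [0,0,0]},
    {"jaw": 8,"travel": [0,0,30],"dr": [0,0,0]},
    {"jaw": 8,"travel": [0,0,30],"dr": [0,0,0]}
  ]
}}

```text
clock: 16.7
tool_pos: [0.5263, 0.0617, 0.1291]
eef_rot: [-0.029, 0.03, -0.699, 0.714]
force: [-0.2, 0.5, -0.5]
width: 0.096
```

```bash
python3 - <<'E'
from h import *
c=camera("wrist");d=camera("scene")
o=np.zeros((375,800,3),np.uint8);o[:,:400]=cv2.resize(d["img"][190:340,265:425],(400,375),interpolation=cv2.INTER_CUBIC);o[:300,400:]=cv2.resize(c["img"],(400,300));cv2.imwrite("pics/f.png",o)
E
python3 wloc.py | sed -n '1,9p;$p'
```

```text
16.85 [0.52657407 0.06167937 0.12960853] rack [[-126.2, 30.3]] [ 0.  -0.4 -0.6] 0.0925823398242852 tool yaw 0.08349858601991968
[ 286    0   63  139 7500]
2 294 339 z8 [[27.8, 42.7], [27.9, 13.5]] z24 [[23.4, 42.1], [23.4, 14.6]]
10 295 339 z8 [[23.3, 42.1], [23.4, 13.4]] z24 [[19.2, 41.6], [19.2, 14.5]]
18 295 338 z8 [[18.8, 42.3], [18.9, 14.0]] z24 [[14.9, 41.7], [14.9, 15.1]]
26 295 338 z8 [[14.2, 42.4], [14.3, 13.9]] z24 [[10.6, 41.8], [10.6, 15.0]]
34 288 345 z8 [[9.6, 47.2], [9.6, 9.2]] z24 [[6.2, 46.3], [6.2, 10.6]]
42 287 348 z8 [[4.9, 48.0], [4.9, 7.1]] z24 [[1.8, 47.0], [1.8, 8.6]]
50 287 348 z8 [[0.1, 48.1], [0.1, 7.0]] z24 [[-2.7, 47.2], [-2.7, 8.5]]
130 289 346 z8 [[-51.4, 48.4], [-51.6, 7.2]] z24 [[-51.0, 47.5], [-51.2, 8.8]]
```

```bash
python3 -c "
from h import *
print(job.hand_in())"
```

```text
the job is handed in; nothing more can be done
None
```

I touched the rail at the first, second and third gaps from the red end, then pushed the blue scraper into the third gap until it stopped, and handed the job in. No verdict was reported.

**Rail:** I pressed at the first gap (about 6 N) and slid along to the second and third at rack y of about 133, 84 and 27 mm. The force was 4.7–5.6 N at the last two.

**Scraper:** I pushed it sideways with the shut fingers and corrected its yaw. Then I pushed it from behind until it stopped firmly, with about 14 N showing along x. It was never gripped or lifted.

**Last checks:**
- **In the gap:** with the arm clear, the wrist view put the scraper's centre at rack y of about 28 mm (target 28). Its yaw was about 0.
- **Depth:** the block ended near rack x of -55 to -58 mm, against -59 expected when home. The blade edge was above the last picture, but it was already at 30 mm before the final 6 mm of pushing, against the wall at 36.
- **Arm:** it was clear of everything, with force near zero, at 16.85 s of the 61 s allowed.

**What disagreed or failed:**
- The overhead and wrist views differed by about 4 mm on the rack's y position, so I used the wrist value and checked it against the fins.
- One 90° wrist turn stopped at the joint limit; I turned back and used the fingers' flat side instead.
- I could not view the final picture because the 12-picture limit was reached. The final check is by numbers only, and I did not re-measure the bystanders.

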